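# Moisture reading on a roughed vase blank

### The arm

A 7-joint arm with a two-finger parallel gripper is mounted at the origin on the work surface. World frame = base frame: x ahead of the robot, y to its left, z up, the work surface at z = 0. Lengths are in m, angles in rad, forces in N, time in s.
With the tool pointing down it reaches from about 0.4 to 0.9 m from the base axis. Payload 5.6 kg.
Tool frame: the origin (TCP) lies midway between the tips of the shut fingers; the grasp point (between the pads) lies 19 mm behind it; y points along the fingers, z is the direction in which the jaws open and shut, and the axes are right-handed (so a half turn about y gives the same grasp; the last joint's range is limited). The gripper opens to 92 mm and grips with 3 to 60 N. Pads are 20 mm wide; open, the fingers measure 128 mm over their backs; the gripper's body (75 mm by 189 mm) begins 69 mm behind the grasp point.
Start: joints at [1.218, 0.468, -0.012, 1.603, 0.006, 1.071, -0.056], TCP at [0.198, -0.619, 0.215] pointing down, gripper open.
Joint ranges: [-2.53, 2.53], [-0.31, 2.02], [-1.57, 1.55], [0.28, 2.44], [-1.29, 4.43], [0.15, 1.84], [-2.92, 2.92]. Speed limits (rad/s): [2.57, 2.57, 3.14, 3.14, 3.14, 3.14, 3.14].

### API

Orientations are given as a 3x3 rotation matrix whose columns are the frame's x, y, z axes.
In Python, from station import env, effector, solver, viewer, workorder, search_frame, tip_of gives the robot as it stands. Calls block until the motion is done:
- env.reach(position, orientation): joint-space move of the TCP to a pose.
- env.movel(position, frame=None, rate=0.15): straight line of the TCP; frame=None keeps the orientation; rate is the mean speed in m/s.
- env.goto_joints(angles): joint-space move.
- effector.release() and effector.grasp(squeeze=None): open the fingers fully, or close them until they stop; squeeze is the grip in N (None keeps the last).
- env.pause(seconds).
- solver.inverse_kinematics(position, orientation): joint angles nearest the present ones, or None.
- env.sense(): the state.
- viewer.read_camera(name): name is "side" or "top" or "wrist"; returns (picture, depth): 400x640x3 uint8, red, green, blue; 400x640 float32, m along the optical axis (not along the pixel's ray), 0 where there is no reading.
- viewer.camera_info(name): a dict with "intrinsics" (3x3 intrinsics, pixels), "dist_coeffs" ([k1, k2, p1, p2, k3] as OpenCV has them; the pictures are not rectified), "eye" and "rotation" of the camera in the world; the wrist camera has in their place "T_tool_cam" (4x4, takes a point from camera to tool coordinates, whose origin is the TCP and whose axes are the tool frame's). Camera axes: x right, y up, looking along -z (the intrinsics and any distortion apply to the point x, -y, -z); pixel columns grow to the right and rows downward; lengths in m; the calibration is good to about 2 mm. A picture is of the moment at which its call begins: read the wrist's pose just before it. camera_info takes no time and is no camera call.
A pose or a line that the arm cannot do raises env.PlanningError and nothing moves.
- workorder.finish_job(): hands the job in, once; it reports no verdict.
Trained networks look in the newest picture that a camera, given by its name, has taken for a name from the list of things; names that differ only in an ending like _2 or _b are one class to them, and where a whole thing is asked for, a point or a joint stands for the part that bears it (a point fixed in the world has none). Each returns a list of dicts, best first, with "score" (0 to 1); they miss things now and then, are a little off and sometimes report something else, mostly with a low value. They report only what shows in the picture. A call takes as long as a camera call. They do not tell look-alikes from the thing itself.
- search_frame(camera, name): "at" ([x, y, z] in m, in world coordinates, good to about 4 mm: the middle of the surface that is visible of it).
- tip_of(camera, name): "at" ([x, y, z] in m, in world coordinates, good to about 4 mm: a listed point, or the origin of a listed thing).
The state is a dict: "t": time; "joint_positions": joint angles; "joint_velocities": joint speeds; "tau": joint torques, N m; "ee_pos": TCP position; "tcp_rot": TCP orientation; "wrist_force": force on the tool from outside, world axes, zero at the start; "moment": the same for the moment, N m; "gripper_width": finger opening in m.
Only numpy, scipy, OpenCV 4.12 (cv2) and the standard library are available. Lean on these libraries where they do the work, as an engineer would, in place of code of your own. Each camera call takes 0.05 s, during which the arm holds its last target.

### The job

Turn the lathe by its handwheel until the pencilled ring on the mounted vase blank faces straight up. Then lift the moisture meter out of its wooden rest and hold it upright on the ring for a reading, its two brass contacts inside the ring and in line along the length of the blank, pressing lightly so that the sprung contacts go about half-way in and never hard. The program finishes while the gripper is still holding the meter there at that light pressure; leave the loose things on the bench where they are.

Things in the scene. Friction and masses are not known exactly. Their poses are not given: they have to be found in the camera images.
- spindle (a joint): turn of the lathe spindle (handwheel, chuck and blank turn as one about the lathe's level y axis), rad: 0 = pencilled ring straight up, positive = ring tipped away from the robot (lathe +x). It starts between 0.4 and 1.2, drags slightly (0.15 N m) and stays where it is left.
- wheel (a point): centre of the lathe's black handwheel, a solid disc 110 mm across, 20 mm thick (along y), axis level at 190 mm height. This point does not turn: its axes are the lathe's, x away from the robot, y along the spindle from blank to handwheel, z up. From above the rim can be pinched across its thickness; 60 mm are free to the headstock (top at 240 mm), but for a shaft 32 mm and at its foot a boss 48 mm thick.
- ring_spot (a point): centre of the pencilled ring (34 mm across, small cross in its middle) on the vase blank, a pale wooden barrel 110 mm in diameter, cylindrical for 34 mm either side of it. It turns with the blank: z points straight out of the wood, y along the blank (spindle axis). With the ring on top it is at 245 mm height, 332 mm along the lathe's -y from the handwheel centre.
- meter_mid (a point): centre of the moisture meter's orange body, 46 (x) by 26 (y) by 110 mm (z, up), to be gripped on the broad faces that look along its y. z points from contacts to butt. About 0.16 kg. It starts upright in its rest, contacts down, the upper 90 mm of the body free. The extended contact tips lie 77 mm below this point.
- contact_tip (a point): middle point between the tips of the two brass contacts below the meter, 5.6 mm thick and 20 mm apart along the meter's x. It moves with them. A black nose, 32 by 18 mm, ends 11 mm above the extended tips.
- contacts (a joint): how far the sprung contacts are pushed into the meter, m: 0 fully out, 0.010 at the stop. Pushing needs about 1.5 N at the start and rises 0.5 N per mm (4 N at half-way).
- meter_rest: the meter's fixed wooden rest block, 74 (x) by 54 (y) by 56 mm high, origin on the bench under its centre; the meter stands 20 mm deep in its pocket with 2 mm of play and shares its axes. It can stand at the front right or the front left of the bench.
- wax_tin_c (a point): loose bystander: a tin of wax, 76 mm in diameter, 48 mm high; point at its centre
- polish_c (a point): loose bystander: an amber bottle 58 mm in diameter, 150 mm high; point half-way up
- tape_c (a point): loose bystander: a roll of masking tape lying flat, 104 mm in diameter, 24 mm high; point at its centre
- sand_block_c (a point): loose bystander: a cork sanding block 65 by 110 by 35 mm; point at its centre
- chuck_key_c (a point): loose bystander: a steel T-handled chuck key lying flat, 100 by 100 mm, 16 mm high; point in its crossbar
Not all that is in view belongs to the job. Leave any pink, purple or turquoise look-alike of the part that bears meter_mid alone.

How it is judged:
On the way, in this order (a step that is already met when the one before it is completed fails the run):
1. the pencilled ring has been turned to face straight up and the spindle is still, with the meter still in its rest (angle between ring_spot's own z axis and vertical below 0.15 rad and velocity of joint spindle between -0.05 and 0.05 rad/s and distance of meter_mid from where it was at the start of the episode below 0.015 m), for 0.2 s.
2. the meter has been lifted clear of its rest by the gripper (height (world z) of contact_tip above 0.06 m and contact force between meter and the fingers above 1 N), for 0.2 s.
At the end, for the whole second after the job is handed in: Ring straight up within 0.15 rad; meter upright within 0.14 rad, row of contacts within 0.2 rad of the blank's length, middle of the contacts within 7.5 mm (level) of the ring's centre; contacts pushed in 2 to 8.5 mm, 1 to 12 N on the blank, the meter still gripped and at rest (angle between ring_spot's own z axis and vertical below 0.15 rad and horizontal distance between contact_tip and ring_spot below 0.0075 m and angle between meter_mid's own z axis and vertical below 0.14 rad and angle between the x axis of meter_mid and the y axis of ring_spot, either way round below 0.2 rad and value of joint contacts between 0.002 and 0.0085 m and contact force between meter and spindle between 1 and 12 N and contact force between meter and the fingers above 2 N and linear speed of meter below 0.02 m/s); the arm keeps its last pose, push and grip.
It fails at once if the meter is pressed hard on the blank (over 20 N) (contact force between meter and spindle above 20 N).
It fails at once if a loose bystander is moved by more than 30 mm (distance of any of wax_tin_c, polish_c, tape_c, sand_block_c, chuck_key_c from where it was at the start of the episode above 0.03 m).
It also fails if it takes over 58 s, if anything falls off the work surface, if the arm or the gripper's body presses on something with over 40 N, if the wrist force passes 120 N, or if a joint passes its speed limit or range.

## Working session

There is one attempt and no reset: what is moved stays moved. The work goes in short steps, each a Python script; the robot and the scene stay as the last script left them, time stands still between calls to the robot, and variables do not carry over. Pictures are saved under pics/ and viewed, and the job is handed in when it is done.

```bash
ls; mkdir -p pics
cat > h.py <<'E'
import numpy as np, cv2
from station import env, effector, solver, viewer, workorder, search_frame, tip_of
def snap(cam,fn):
    s=env.sense(); im,d=viewer.read_camera(cam)
    cv2.imwrite('pics/'+fn+'.png',im[:,:,::-1]); np.savez('pics/'+fn+'.npz',im=im,d=d,p=s['ee_pos'],R=s['tcp_rot']); return im,d,s
E
python3 - <<'E'
from h import *
np.set_printoptions(precision=4,suppress=True)
for c in ['side','top','wrist']:
    snap(c,c+'0')
    i=viewer.camera_info(c); print(c,{k:np.array(v).round(4).tolist() for k,v in i.items()})
for c in ['side','top']:
    for n in ['wheel','ring_spot','meter_mid','contact_tip','meter_rest','wax_tin_c','polish_c','tape_c','sand_block_c','chuck_key_c']:
        print(c,n,[(np.array(r['at']).round(4).tolist(),round(r['score'],2)) for r in tip_of(c,n)])
s=env.sense();print(s)
E
```

```text
pics
side {'intrinsics': [[407.3832, 0.0, 324.2067], [0.0, 407.3832, 199.2851], [0.0, 0.0, 1.0]], 'dist_coeffs': [-0.012, 0.0, 0.0, 0.0, 0.0], 'eye': [0.0713, 0.6137, 0.9337], 'rotation': [[-0.8352, 0.4059, -0.371], [-0.5496, -0.6407, 0.5361], [-0.0201, 0.6517, 0.7582]]}
top {'intrinsics': [[370.8264, 0.0, 319.4144], [0.0, 370.8264, 194.2987], [0.0, 0.0, 1.0]], 'dist_coeffs': [-0.0041, 0.0, 0.0, 0.0, 0.0], 'eye': [0.3516, 0.0524, 1.1682], 'rotation': [[0.0206, 0.9963, -0.083], [-0.9996, 0.0221, 0.0166], [0.0184, 0.0827, 0.9964]]}
wrist {'intrinsics': [[282.9131, 0.0, 311.8708], [0.0, 282.9131, 200.3806], [0.0, 0.0, 1.0]], 'dist_coeffs': [-0.022, 0.0, 0.0, 0.0, 0.0], 'T_tool_cam': [[-0.0005, -0.9685, -0.2489, -0.0682], [0.0016, 0.2489, -0.9685, -0.1691], [1.0, -0.0009, 0.0014, -0.0004], [0.0, 0.0, 0.0, 1.0]]}
side wheel [([0.5541, 0.244, 0.1906], 0.84), ([0.6517, 0.3983, 0.0148], 0.26)]
side ring_spot [([0.611, -0.0818, 0.2353], 0.82), ([0.3908, 0.2797, 0.0915], 0.49)]
side meter_mid [([0.2483, 0.3717, 0.0754], 0.94), ([0.3905, 0.2761, 0.0913], 0.75), ([0.2951, 0.2787, 0.0773], 0.66),
[... 871 characters left out ...]
0.42)]
top sand_block_c [([0.3815, 0.1204, 0.0187], 0.63)]
top chuck_key_c [([0.3806, -0.0482, 0.0054], 0.76)]
{'t': 1.15, 'joint_positions': array([ 1.218 ,  0.4675, -0.0116,  1.6027,  0.006 ,  1.0714, -0.0563]), 'joint_velocities': array([ 0.0014,  0.0006,  0.0013, -0.0009,  0.0016, -0.0009,  0.0002]), 'tau': array([  0.0009, -52.0421,  -0.0125, -24.405 ,  -0.0567,   0.0112,
         0.    ]), 'ee_pos': array([ 0.1981, -0.6191,  0.2146]), 'tcp_rot': array([[-0.9524, -0.    ,  0.3048],
       [-0.3048, -0.    , -0.9524],
       [ 0.    , -1.    ,  0.    ]]), 'wrist_force': array([-0.8471,  0.383 , -0.3156]), 'moment': array([-0.0274, -0.0341, -0.0402]), 'gripper_width': 0.09166341932755306}
```

View images.

View pics/side0.png

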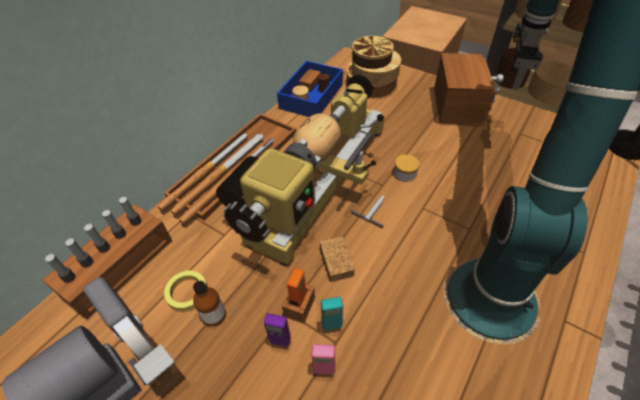

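View pics/top0.png

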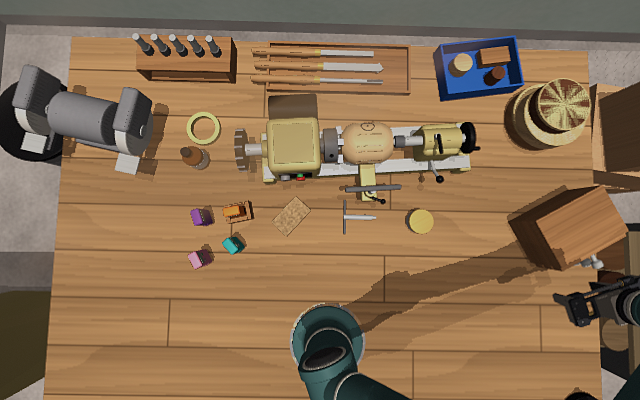

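```bash
cat >> h.py <<'E'
def cloud(cam,fn):
    z=np.load('pics/'+fn+'.npz'); i=viewer.camera_info(cam); d=z['d']
    K=np.array(i['intrinsics']);D=np.array(i['dist_coeffs'])
    v,u=np.mgrid[0:400,0:640]; p=cv2.undistortPoints(np.stack([u,v],-1).reshape(-1,1,2).astype(float),K,D).reshape(400,640,2)
    C=np.stack([p[...,0]*d,-p[...,1]*d,-d],-1)
    if 'T_tool_cam' in i:
        T=np.array(i['T_tool_cam']); C=C@T[:3,:3].T+T[:3,3]; W=C@z['R'].T+z['p']
    else: W=C@np.array(i['rotation']).T+np.array(i['eye'])
    W[d<=0]=np.nan
    return z['im'],W
E
python3 - <<'E'
from h import *
a=cv2.imread('pics/side0.png')[250:380,220:380]; b=cv2.imread('pics/top0.png')[110:280,180:420]
cv2.imwrite('pics/c1.png',cv2.resize(a,None,fx=4.5,fy=4.5,interpolation=3)); cv2.imwrite('pics/c2.png',cv2.resize(b,None,fx=3.3,fy=3.3,interpolation=3))
E
```

```text
(no output)
```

View pics/c1.png

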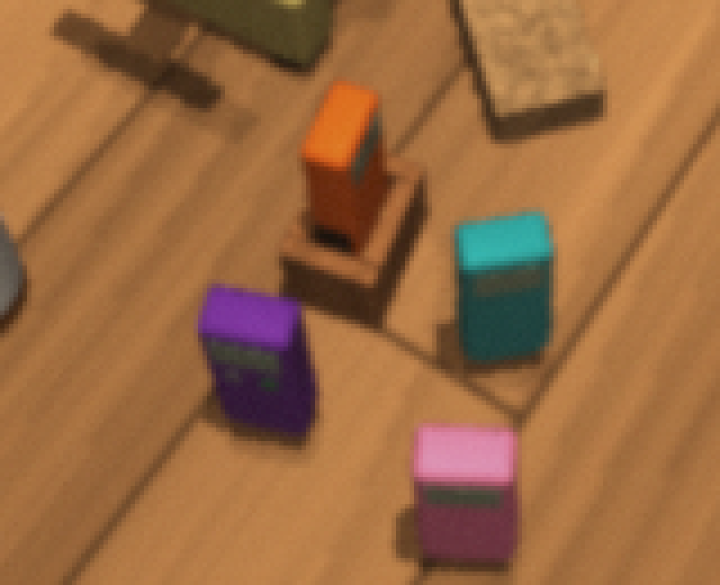

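View pics/c2.png

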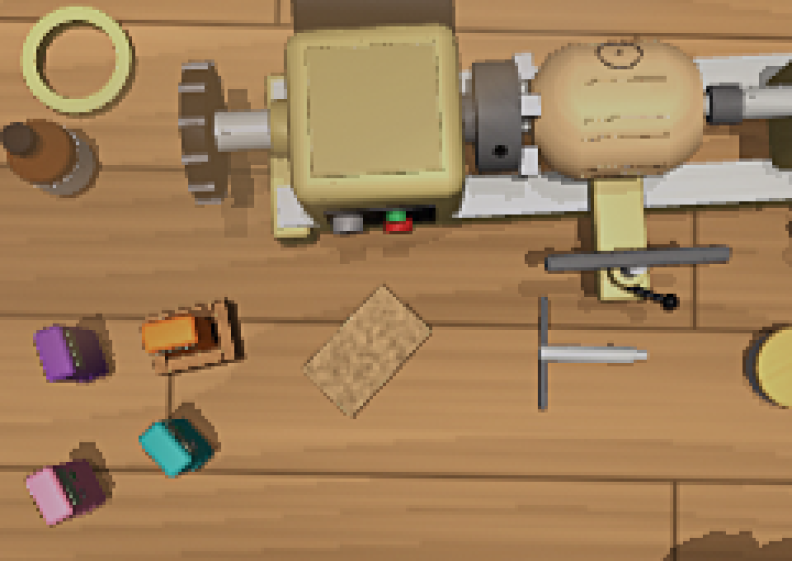

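The orange body in the wooden rest (side pixel 297,287; top pixel 238,211) is the meter. The purple (277,330), teal (332,313) and pink (322,360) ones have no rest and are the look-alikes. Next I measure the geometry from depth.

Run:
```python
from h import *
np.set_printoptions(precision=4,suppress=True)
for cam in ['top','side']:
    im,W=cloud(cam,cam+'0'); x,y,z=W[...,0],W[...,1],W[...,2]
    print(cam)
    hsv=cv2.cvtColor(im,cv2.COLOR_RGB2HSV)
    # meter top
    m=(abs(x-.388)<.06)&(abs(y-.278)<.06)&(hsv[...,0]<14)&(hsv[...,1]>200)&(z>.13)
    P=W[m]; print('meter top',m.sum(),P.mean(0), 'z',np.percentile(P[:,2],[5,50,95]))
    r=cv2.minAreaRect((P[:,:2]*1000).astype(np.float32)); print(r)
    m2=(abs(x-.388)<.07)&(abs(y-.278)<.07)&(z>.045)&(z<.065)
    r=cv2.minAreaRect((W[m2][:,:2]*1000).astype(np.float32)); print('rest',m2.sum(),r)
    # wheel: points top
    m=(abs(x-.552)<.08)&(abs(y-.245)<.03)&(z>.19)
    P=W[m]; print('wheel',m.sum(),P.min(0),P.max(0),P.mean(0))
    t=P[P[:,2]>.225]; print('rim top',t.min(0),t.max(0),t.mean(0))
    # blank cylinder
    m=(abs(x-.58)<.07)&(abs(y+.082)<.03)&(z>.2)&(z<.3)
    P=W[m]; print('blank',m.sum())
    from scipy.optimize import least_squares
    def f(q):
        c=q[0]-np.tan(q[1])*(P[:,1]+.082)
        return (np.hypot((P[:,0]-c)*np.cos(q[1]),P[:,2]-q[2])-.055)
    o=least_squares(f,[.58,.07,.19],loss='soft_l1',f_scale=.002); print(o.x,np.abs(o.fun).mean())
    # tailstock..: headstock top
    m=(abs(x-.57)<.1)&(y>.05)&(y<.2)&(abs(z-.24)<.006)
    if m.sum()>50: print('head',cv2.minAreaRect((W[m][:,:2]*1000).astype(np.float32)),W[m].mean(0))
```

```text
top
meter top 23 [0.3881 0.2644 0.1422] z [0.1351 0.1429 0.1477]
((386.3730163574219, 276.0471496582031), (24.235050201416016, 42.2913932800293), 14.777865409851074)
rest 240 ((386.043701171875, 277.6964111328125), (53.59272003173828, 73.83277893066406), 13.492197036743164)
wheel 546 [0.4903 0.2154 0.19  ] [0.6061 0.2582 0.2508] [0.5417 0.239  0.2246]
rim top [0.5011 0.2312 0.225 ] [0.5945 0.2569 0.2508] [0.5441 0.2437 0.2391]
blank 948
[0.5736 0.0719 0.1904] 0.0010890673921062097
head ((557.1206665039062, 111.83743286132812), (134.75314331054688, 123.04342651367188), 1.6284236907958984) [0.5567 0.1101 0.2416]
side
meter top 219 [0.3862 0.2817 0.1438] z [0.1361 0.1446 0.1475]
((387.84423828125, 279.6139831542969), (25.752490997314453, 45.36056900024414), 15.036983489990234)
rest 411 ((387.15618896484375, 278.6045227050781), (54.80267333984375, 75.40594482421875), 13.707070350646973)
wheel 782 [0.4904 0.2153 0.1901] [0.6062 0.2597 0.2481] [0.539  0.2492 0.2213]
rim top [0.5046 0.2306 0.2251] [0.5896 0.258  0.2481] [0.5418 0.2471 0.2374]
blank 601
[0.5746 0.0746 0.1897] 0.0010353795518952993
head ((558.3997802734375, 110.05311584472656), (132.7794647216797, 125.32453918457031), 3.8266489505767822) [0.5538 0.1151 0.2408]
```

```bash
cat >> h.py <<'E'
np.set_printoptions(precision=4,suppress=True)
PSI=0.073
WH=np.array([.550,.245,.190])
def axes(psi=None):
    p=PSI if psi is None else psi
    return np.array([np.cos(p),np.sin(p),0]),np.array([-np.sin(p),np.cos(p),0]),np.array([0,0,1.])
def rimpose(a,r=.028,off=0.0,flip=1):
    X,Y,Z=axes(); rad=np.sin(a)*X+np.cos(a)*Z
    y=-rad; z=flip*Y; x=np.cross(y,z)
    return WH+r*rad+off*Y, np.stack([x,y,z],1)
def down(zdir,):
    z=np.array([*zdir[:2],0.]);z/=np.linalg.norm(z);y=np.array([0,0,-1.]);return np.stack([np.cross(y,z),y,z],1)
E
python3 - <<'E'
from h import *
print(env.sense()['t'])
for cam in ['top','side']:
    im,W=cloud(cam,cam+'0'); x,y,z=W[...,0],W[...,1],W[...,2]
    m=(x>.44)&(x<.7)&(abs(y+.3)<.3)&(z<.5)&(z>.02)
    for lo in np.arange(-.5,.35,.05):
        k=m&(y>lo)&(y<lo+.05)
        if k.sum()>5: print(cam,round(lo,2),'zmax',np.nanpercentile(z[k],99).round(3))
    k=(abs(x-.295)<.04)&(abs(y-.28)<.04)&(z>.11)
    print('teal',k.sum(),np.nanmax(z[k]) if k.any() else 0,cv2.minAreaRect((W[k][:,:2]*1000).astype(np.float32)))
for fl in (1,-1):
  for a in (.35,0,-.35):
    p,R=rimpose(a,r=.028,flip=fl); print(fl,a,solver.inverse_kinematics(p,R))
  X,Y,Z=axes()
  print('place',solver.inverse_kinematics([.574,-.086,.3],down(fl*X)))
  g=np.deg2rad(13.6);print('meter',solver.inverse_kinematics([.387,.278,.076],down(fl*np.array([np.cos(g),np.sin(g)]))), solver.inverse_kinematics([.387,.278,.3],down(fl*np.array([np.cos(g),np.sin(g)]))))
E
```

```text
1.15
top -0.45 zmax 0.091
top -0.4 zmax 0.233
top -0.35 zmax 0.225
top -0.3 zmax 0.25
top -0.25 zmax 0.22
top -0.2 zmax 0.218
top -0.15 zmax 0.247
top -0.1 zmax 0.247
top -0.05 zmax 0.243
teal 176 0.1378212941472765 ((289.4632873535156, 280.4334411621094), (45.93289566040039, 26.228017807006836), 42.39632034301758)
side -0.45 zmax 0.088
side -0.4 zmax 0.233
side -0.35 zmax 0.226
side -0.3 zmax 0.249
side -0.25 zmax 0.219
side -0.2 zmax 0.214
side -0.15 zmax 0.246
side -0.1 zmax 0.246
side -0.05 zmax 0.242
teal 310 0.13434892596456294 ((289.60272216796875, 281.77886962890625), (46.19820785522461, 27.514875411987305), 43.214599609375)
1 0.35 [ 0.187   0.8671 -1.0641  1.3804  0.5024  1.5702  0.7765]
1 0 [ 0.2607  0.6333 -1.0584  1.6741  0.5891  1.19    0.6995]
1 -0.35 [ 0.2294  0.386  -0.9629  1.9623  0.7509  0.7822  0.4915]
place [ 0.5843  0.3497 -0.6298  1.6473  0.2169  1.2155 -0.0196]
meter [ 0.1706  0.708  -1.1078  2.0735  0.836   0.9014 -1.1833] [ 0.2783  0.2465 -1.1044  1.8593  0.238   1.1798 -0.6684]
-1 0.35 [ 0.044   0.7316 -0.7461  1.3911  0.2882  1.4927 -2.1998]
-1 0 [ 0.1439  0.5389 -0.8513  1.6808  0.4419  1.1259 -2.3298]
-1 -0.35 [ 0.1425  0.344  -0.8454  1.9664  0.676   0.7453 -2.594 ]
place [-0.843   0.5695  1.3607  1.7332 -0.5754  1.321  -2.4299]
meter [ 0.2761  0.9064 -1.3277  2.0691  1.0376  1.0915  1.8035] [ 0.392   0.3308 -1.284   1.8556  0.3396  1.2091  2.3781]
```

Run:
```python
from h import *
env.goto_joints([1.218,.2,0,1.6,0,1.34,-.056]); s=env.sense(); print(s['t'],s['ee_pos'])
env.goto_joints([-.42,.2,0,1.6,0,1.34,1.22]); s=env.sense(); print(s['t'],s['ee_pos'],s['tcp_rot'])
p,R=rimpose(0,r=.16,off=0)
print(p,solver.inverse_kinematics(p,R))
for a in (.35,0,-.35):
    p,R=rimpose(a,r=.028); print(a,solver.inverse_kinematics(p,R))
snap('wrist','w1')
```

```text
1.9167 [ 0.1636 -0.5407  0.3777]
4.8167 [0.5291 0.1984 0.379 ] [[ 0.9977  0.0016 -0.0672]
 [ 0.0672  0.0004  0.9977]
 [ 0.0016 -1.      0.0003]]
[0.55  0.245 0.35 ] [-0.461   0.2846 -0.0174  1.5557  0.0051  1.3013  1.1648]
0.35 [-0.4101  0.6008  0.0037  1.4287 -0.1155  1.445   1.2709]
0 [-0.4585  0.3842 -0.0208  1.7213  0.0091  1.0361  1.1614]
-0.35 [-0.5576  0.2191 -0.0174  2.0073  0.2918  0.6256  0.8575]
```

View pics/w1.png

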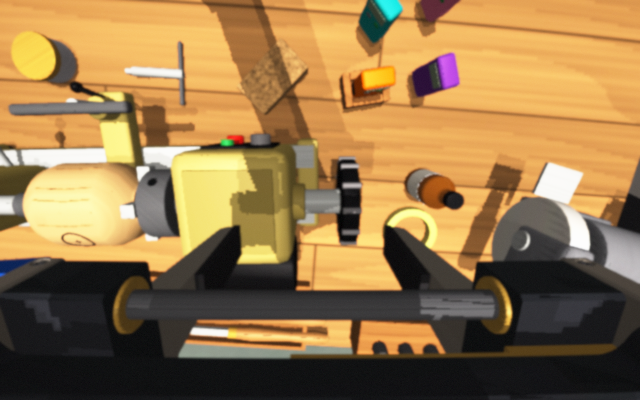

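Run:
```python
from h import *
from scipy.optimize import least_squares
im,W=cloud('wrist','w1'); x,y,z=W[...,0],W[...,1],W[...,2]
u=np.tile(np.arange(640),(400,1))
L=lambda P:np.stack([(P-WH)@a for a in axes()],-1)
P=L(W)
m=(abs(P[...,0])<.06)&(abs(P[...,1])<.03)&(P[...,2]>.03)&(P[...,2]<.065)
print('wheel local',m.sum(),np.percentile(P[m],[1,50,99],axis=0))
# headstock near edge
m=(abs(P[...,0])<.04)&(P[...,1]<-.03)&(P[...,1]>-.12)&(P[...,2]>.035)&(P[...,2]<.06)
print('head y max',np.percentile(P[m][:,1],[95,99,100]))
m=(abs(P[...,0])<.06)&(abs(P[...,1]+.332)<.03)&(P[...,2]>.0)&(P[...,2]<.07)
Q=P[m]
f=lambda q:np.hypot(Q[:,0]-q[0]-q[2]*(Q[:,1]+.332),Q[:,2]-q[1])-.055
o=least_squares(f,[0,0,0],loss='soft_l1',f_scale=.002);print('blank',m.sum(),o.x,np.abs(o.fun).mean())
# dark ring pixels in all three images
for c,f in (('wrist','w1'),('top','top0'),('side','side0')):
    im,W=cloud(c,f);P=L(W);g=cv2.cvtColor(im,cv2.COLOR_RGB2GRAY)
    th=np.arctan2(P[...,0],P[...,2]);
    m=(abs(P[...,1]+.332)<.026)&(abs(np.hypot(P[...,0],P[...,2])-.055)<.008)&(th>.3)&(th<1.4)
    bg=cv2.medianBlur(g,15).astype(int); k=m&(g<bg-18)
    print(c,k.sum(),'th',np.percentile(th[k],[2,50,98]),(th[k].max()+th[k].min())/2,'y',np.percentile(P[k][:,1],[2,50,98]))
for c in ['wrist']:
    print(tip_of(c,'wheel'),tip_of(c,'ring_spot'))
```

```text
wheel local 1395 [[-0.0464 -0.0102  0.0307]
 [-0.0091 -0.001   0.0494]
 [ 0.0442  0.0099  0.0573]]
head y max [-0.073  -0.0711 -0.07  ]
blank 4077 [-0.0005 -0.0016 -0.0109] 0.0004901812844130572
wrist 213 th [0.4027 0.7562 1.192 ] 0.8055753268672832 y [-0.3542 -0.3322 -0.3132]
top 49 th [0.3907 0.7508 1.1673] 0.7840784510834392 y [-0.3508 -0.3313 -0.3136]
side 18 th [0.3802 0.7062 1.0063] 0.6866784986621242 y [-0.3493 -0.3321 -0.3212]
[{'at': [0.5496, 0.2441, 0.1923], 'score': 0.79}, {'at': [0.3898, 0.2797, 0.0002], 'score': 0.73}, {'at': [0.385, 0.2746, 0.0922], 'score': 0.24}] [{'at': [0.6105, -0.0859, 0.2338], 'score': 0.6}]
```

Run:
```python
from h import *
A=.375
p,R=rimpose(A,r=.16,off=.001); env.reach(p,R); s=env.sense(); print(s['t'],s['ee_pos']-p)
p,R=rimpose(A,r=.030,off=.001); env.movel(p,rate=.1); s=env.sense(); print(s['t'],s['ee_pos']-p,s['wrist_force'])
effector.grasp(40); s=env.sense(); print(s['t'],s['ee_pos']-p,s['wrist_force'],s['gripper_width'])
snap('side','s1')
```

```text
5.5333 [ 0.0003 -0.0002 -0.0019]
6.9833 [0.0005 0.0001 0.0006] [-0.4892 -0.672   0.2195]
8.0667 [ 0.0001 -0.001  -0.    ] [-0.2362 -2.8648  0.796 ] 0.019688708135726405
```

View pics/s1.png

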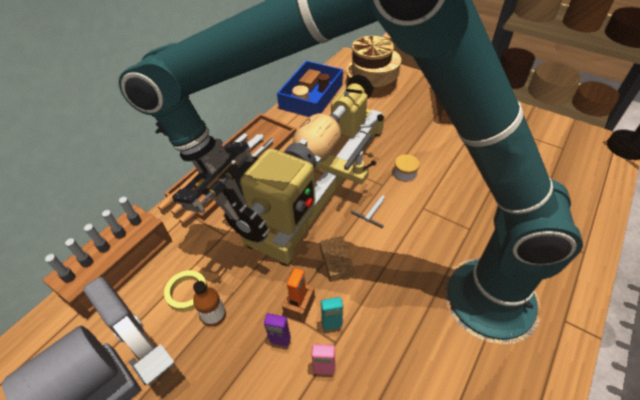

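The rim is pinched at side pixel (240,205), with an opening of 19.7 mm. Now I turn it through the arc.

Run:
```python
from h import *
A=.375; B=A-.755
for a in np.linspace(A,B,6)[1:]:
    p,R=rimpose(a,r=.030,off=.0); env.movel(p,frame=R,rate=.02); s=env.sense(); print(round(a,3),s['t'],s['ee_pos']-p,s['wrist_force'],s['gripper_width'])
snap('top','t2'); snap('side','s2')
np.set_printoptions(precision=4,suppress=True)
L=lambda P:np.stack([(P-WH)@a for a in axes()],-1)
for c,f in (('top','t2'),('side','s2')):
    im,W=cloud(c,f);P=L(W);g=cv2.cvtColor(im,cv2.COLOR_RGB2GRAY)
    th=np.arctan2(P[...,0],P[...,2]);
    m=(abs(P[...,1]+.332)<.026)&(abs(np.hypot(P[...,0],P[...,2])-.055)<.008)&(abs(th)<.6)
    bg=cv2.medianBlur(g,15).astype(int); k=m&(g<bg-18)
    print(c,k.sum(),'th',np.percentile(th[k],[2,50,98]),'y',np.percentile(P[k][:,1],[2,50,98]))
    for r in tip_of(c,'ring_spot'): print(r['score'],L(np.array(r['at'])))
b=cv2.imread('pics/t2.png')[100:200,300:450]; cv2.imwrite('pics/c3.png',cv2.resize(b,None,fx=5,fy=5,interpolation=3))
```

```text
0.224 8.5 [ 0.0008  0.0001 -0.0002] [ 3.629  -0.5478 -5.5712] 0.019800519371433796
0.073 8.875 [0.001  0.0001 0.    ] [ 4.7345 -0.8186 -4.526 ] 0.02001472961122059
-0.078 9.25 [0.001  0.0001 0.0003] [ 5.2437 -0.6748 -4.0909] 0.019548136046640782
-0.229 9.625 [ 0.001  -0.      0.0005] [ 4.8615 -0.7813 -1.789 ] 0.0195231878467992
-0.38 10.0 [ 0.0009 -0.0001  0.0008] [ 3.4976 -1.856  -0.8504] 0.019855033522367546
top 92 th [-0.5373  0.022   0.4549] y [-0.3525 -0.3328 -0.3104]
0.9 [-0.     -0.3322  0.0562]Traceback (most recent call last):
  File "<stdin>", line 13, in <module>
    return _quantile_unchecked(
        a, q, axis, out, overwrite_input, method, keepdims, weights)
    return _ureduce(a,
                    func=_quantile_ureduce_func,
    ...<5 lines>...
                    overwrite_input=overwrite_input,
                    method=method)
    r = func(a, **kwargs)
    result = _quantile(arr,
                       quantiles=q,
    ...<2 lines>...
                       out=out,
                       weights=wgt)
    slices_having_nans = np.isnan(arr[-1, ...])
                                  ~~~^^^^^^^^^
IndexError: index -1 is out of bounds for axis 0 with size 0
```

Run:
```python
from h import *
b=cv2.imread('pics/t2.png')[100:200,300:450]; cv2.imwrite('pics/c3.png',cv2.resize(b,None,fx=5,fy=5,interpolation=3))
effector.release()
p,R=rimpose(-.38,r=.16,off=0); env.movel(p,rate=.15); print(env.sense()['t'])
# look at ring from above: camera offset
X,Y,Z=axes()
R=down(X); ring=WH-.332*Y+.055*Z
env.reach(ring+[0,0,.2]+.11*Y*0,R); s=env.sense(); print(s['t'],s['ee_pos'],s['joint_positions'])
snap('wrist','w3')
print(tip_of('wrist','ring_spot'))
```

```text
12.3
13.6333 [ 0.5742 -0.0842  0.4442] [-0.3223  0.2116  0.5092  1.4735 -0.1034  1.4845  0.263 ]
[{'at': [0.5743, -0.0881, 0.2482], 'score': 0.75}]
```

View pics/c3.png

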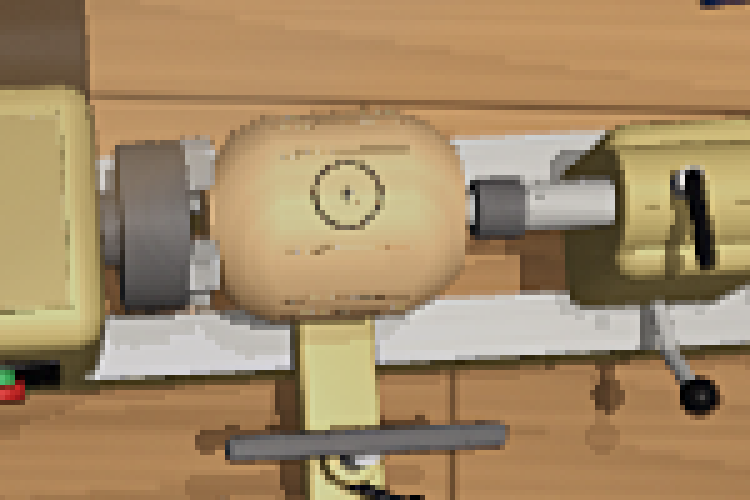

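View pics/w3.png

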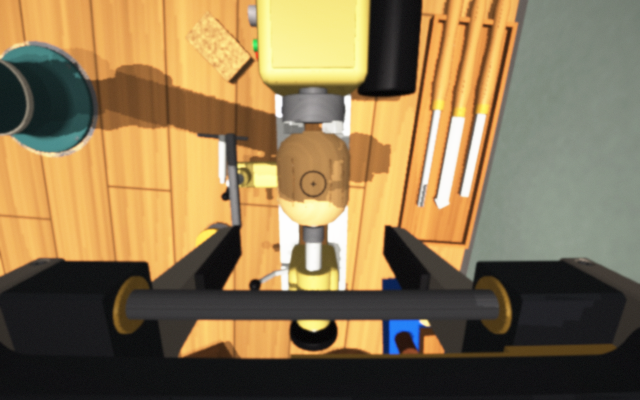

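Ring centre is at wrist pixel (313,183) and top pixel (369,139), facing up. I now compute where it sits relative to the blank's axis.

Run:
```python
from h import *
from scipy.optimize import least_squares
L=lambda P:np.stack([(P-WH)@a for a in axes()],-1)
for c,f,(u,v) in (('wrist','w3',(313,183)),('top','t2',(369,139))):
    im,W=cloud(c,f);P=L(W);g=cv2.cvtColor(im,cv2.COLOR_RGB2GRAY)
    m=(abs(P[...,0])<.06)&(abs(P[...,1]+.332)<.03)&(P[...,2]>.01)&(P[...,2]<.08)
    Q=P[m]
    fn=lambda q:np.hypot(Q[:,0]-q[0]-q[2]*(Q[:,1]+.332),Q[:,2]-q[1])-.055
    o=least_squares(fn,[0,0,0],loss='soft_l1',f_scale=.002);print(c,'blank',m.sum(),o.x,np.abs(o.fun).mean())
    sub=np.zeros(g.shape,bool);r=16 if c=='wrist' else 9;sub[v-r:v+r+1,u-r:u+r+1]=1
    bg=cv2.medianBlur(g,21).astype(int); k=sub&(g<bg-15)
    e=cv2.fitEllipse(np.argwhere(k)[:,::-1].astype(np.float32)); print('ellipse',e,k.sum())
    w=W[int(round(e[0][1]))-1:int(round(e[0][1]))+2,int(round(e[0][0]))-1:int(round(e[0][0]))+2].reshape(-1,3).mean(0); l=L(w)
    print('ring world',w,'local',l,'theta',np.arcsin((l[0]-o.x[0])/.055))
    cv2.imwrite('pics/r_%s.png'%c,cv2.resize(im[v-25:v+26,u-25:u+26,::-1],None,fx=8,fy=8,interpolation=0))
```

```text
wrist blank 3141 [-0.0009 -0.0011 -0.0072] 0.0005105645831136851
ellipse ((313.142822265625, 183.97378540039062), (24.929630279541016, 27.747493743896484), 148.77383422851562) 274
ring world [ 0.5739 -0.0861  0.2447] local [-0.0003 -0.3319  0.0547] theta 0.011238437689726136
top blank 935 [-0.0003  0.0004 -0.0071] 0.0011294525991710981
ellipse ((368.9615173339844, 137.50238037109375), (13.899238586425781, 15.536510467529297), 162.83648681640625) 77
ring world [ 0.5743 -0.0856  0.2463] local [ 0.0001 -0.3315  0.0563] theta 0.008556220243168954
```

View pics/r_wrist.png

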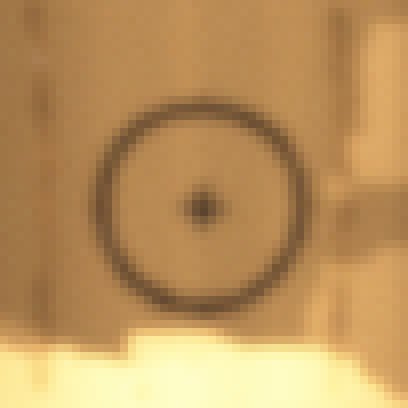

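Run:
```python
from h import *
env.goto_joints([-.55,.05,0,1.7,0,1.39,-.3]); s=env.sense(); print(s['t'],s['ee_pos'])
g=np.deg2rad(13.6);z=np.array([np.cos(g),np.sin(g),0]);R=down(z)
env.reach([.3865,.278,.25],R); s=env.sense(); print(s['t'],s['ee_pos'],s['joint_positions'])
print(solver.inverse_kinematics([.3865,.278,.08],R))
snap('wrist','w4')
im,W=cloud('wrist','w4'); x,y,zz=W[...,0],W[...,1],W[...,2]
hsv=cv2.cvtColor(im,cv2.COLOR_RGB2HSV)
m=(abs(x-.388)<.05)&(abs(y-.278)<.05)&(hsv[...,0]<14)&(hsv[...,1]>190)&(zz>.138)&(zz<.155)
print('top',m.sum(),cv2.minAreaRect((W[m][:,:2]*1000).astype(np.float32)),W[m].mean(0))
m=(abs(x-.388)<.06)&(abs(y-.278)<.06)&(zz>.05)&(zz<.062)
print('rest',m.sum(),cv2.minAreaRect((W[m][:,:2]*1000).astype(np.float32)))
```

```text
15.0333 [0.4374 0.2271 0.4119]
15.775 [0.3882 0.2778 0.2511] [-0.6253  0.1369 -0.0725  1.9688  0.0121  1.0343 -0.4677]
[-0.6373  0.3833 -0.0667  2.119   0.0418  0.6404 -0.4953]
top 1074 ((386.2321472167969, 279.0067138671875), (25.662370681762695, 44.62247848510742), 12.901366233825684) [0.386  0.28   0.1441]
rest 1169 ((386.1091003417969, 278.3326721191406), (54.02804183959961, 74.22996520996094), 12.916145324707031)
```

View pics/w4.png

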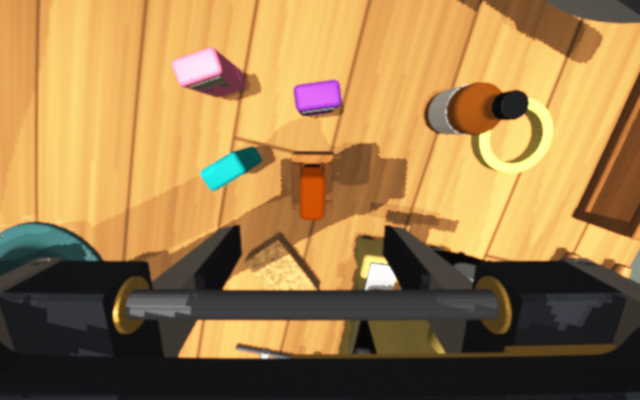

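The orange meter in the rest is at wrist pixel (312,192), centred between the fingers. Descending to grip it.

Run:
```python
from h import *
g=np.deg2rad(13.2);z=np.array([np.cos(g),np.sin(g),0]);R=down(z)
env.movel([.3863,.2785,.082],frame=R,rate=.12); s=env.sense(); print(s['t'],s['ee_pos'],s['wrist_force'])
effector.grasp(35); s=env.sense(); print(s['t'],s['ee_pos'],s['wrist_force'],s['gripper_width'],s['moment'])
snap('side','s5')
b=cv2.imread('pics/s5.png')[190:390,180:440]; cv2.imwrite('pics/c5.png',cv2.resize(b,None,fx=3,fy=3,interpolation=3))
```

```text
17.375 [0.3867 0.2788 0.0826] [ 0.0565 -0.4217 -0.4809]
18.3833 [0.3864 0.2786 0.082 ] [ 0.3438 -0.7611  0.3313] 0.025959013459297686 [-0.0211 -0.2138  0.0163]
```

View pics/c5.png

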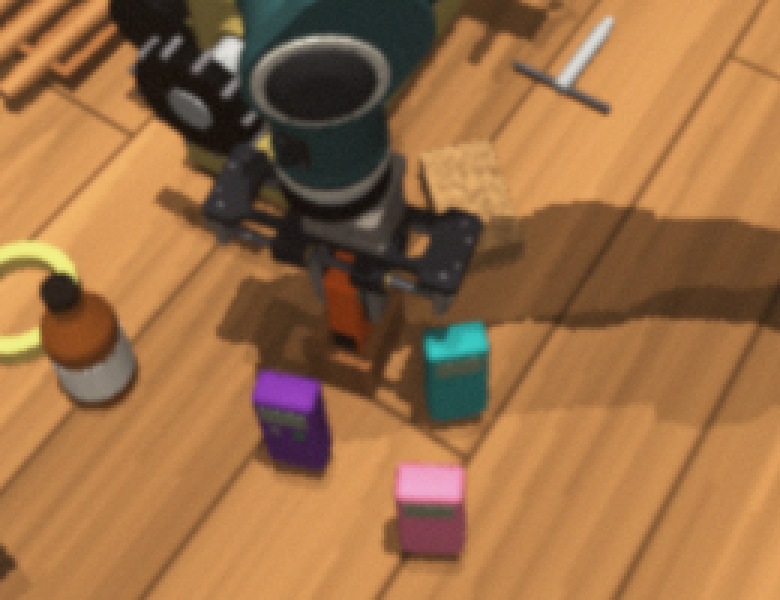

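Run:
```python
from h import *
env.movel([.3863,.2785,.40],rate=.12); env.pause(.3); s=env.sense(); print(s['t'],s['ee_pos'],s['wrist_force'],s['gripper_width'],s['moment'],s['joint_positions'])
snap('side','s6');snap('top','t6');snap('wrist','w6')
for c in ('side','top','wrist'):
    for n in ('contact_tip','meter_mid'):
        print(c,n,[(np.array(r['at']),r['score']) for r in tip_of(c,n)])
b=cv2.imread('pics/s6.png')[60:260,180:440]; cv2.imwrite('pics/c6.png',cv2.resize(b,None,fx=3,fy=3,interpolation=3))
X,Y,Z=axes()
q=solver.inverse_kinematics([.574,-.086,.40],down(X)); print(q)
```

```text
21.5333 [0.3863 0.2785 0.3999] [-0.6444 -0.0265 -0.979 ] 0.025869094531796845 [-0.0246 -0.114  -0.0235] [-0.6282  0.0279 -0.0684  1.7488  0.0019  1.3651 -0.4665]
side contact_tip [(array([0.3867, 0.2796, 0.4096]), 0.33)]
side meter_mid [(array([0.2468, 0.3746, 0.0805]), 0.92), (array([0.2936, 0.2803, 0.0761]), 0.63), (array([0.3686, 0.382 , 0.0779]), 0.59), (array([0.3887, 0.2785, 0.41  ]), 0.57)]
top contact_tip []
top meter_mid [(array([0.2925, 0.283 , 0.0753]), 0.84), (array([0.3869, 0.2752, 0.4068]), 0.66), (array([0.3658, 0.3762, 0.0777]), 0.48)]
wrist contact_tip []
wrist meter_mid [(array([0.3675, 0.3731, 0.0774]), 0.86), (array([0.2501, 0.3761, 0.0788]), 0.82), (array([0.2895, 0.2842, 0.0739]), 0.61), (array([0.5521, 0.4101, 0.0773]), 0.17)]
[-0.2022  0.218   0.3599  1.5472 -0.0775  1.3905  0.2368]
```

View pics/c6.png

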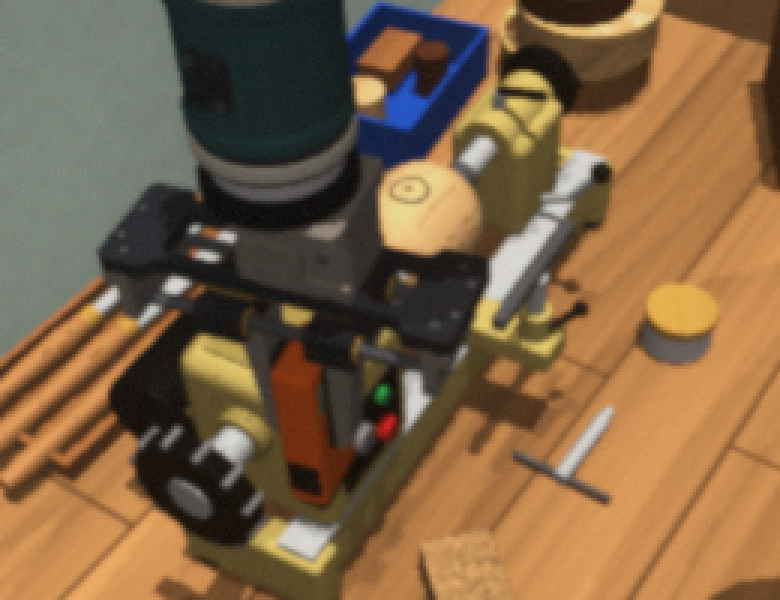

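View pics/w6.png

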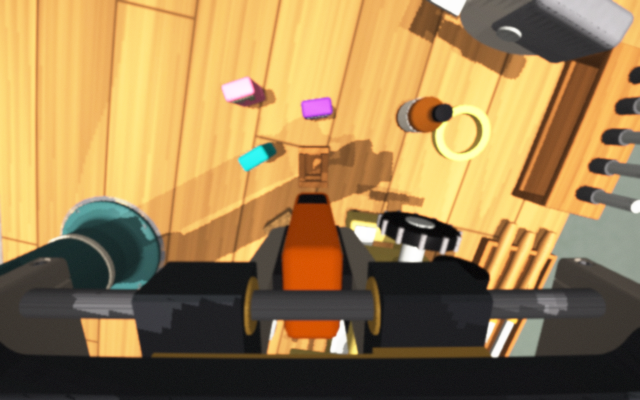

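Run:
```python
from h import *
im,W=cloud('wrist','w6'); d=np.load('pics/w6.npz'); T=(W-d['p'])@d['R']
hsv=cv2.cvtColor(im,cv2.COLOR_RGB2HSV)
m=(abs(T[...,2])<.02)&(hsv[...,0]<14)&(hsv[...,1]>180)&(abs(T[...,0])<.04)&(abs(T[...,1])<.08)
P=T[m]; 
f=(P[:,0]<-.012)
P=P[f]; print(len(P)); k=abs(P[:,0]-np.median(P[:,0]))<.006;P=P[k]
print('face x med',np.median(P[:,0]),'z range',np.percentile(P[:,2],[1,50,99]),'y',np.percentile(P[:,1],[1,99]))
print('tilt x vs y',np.polyfit(P[:,1],P[:,0],1))
for y0 in np.arange(-.05,.06,.01):
    k=abs(P[:,1]-y0)<.005
    if k.sum()>5:print(round(y0,2),k.sum(),P[k][:,0].mean(),P[k][:,2].min(),P[k][:,2].max())
im,W=cloud('side','s6'); T=(W-d['p'])@d['R'];hsv=cv2.cvtColor(im,cv2.COLOR_RGB2HSV)
m=(abs(T[...,2])<.03)&(hsv[...,0]<14)&(hsv[...,1]>180)&(abs(T[...,0])<.04)&(abs(T[...,1])<.08)
P=T[m];print('side',m.sum(),np.percentile(P,[1,50,99],axis=0))
```

```text
3667
face x med -0.02208961731768026 z range [-0.0142 -0.0015  0.0108] y [-0.0636  0.038 ]
tilt x vs y [-0.0349 -0.0225]
-0.05 454 -0.022036883151035636 -0.015005511801711224 0.011778459836695548
-0.04 369 -0.022098338587480608 -0.015184171384876868 0.011756018829271317
-0.03 281 -0.022160351323532886 -0.014523678651336955 0.011710204050485182
-0.02 232 -0.02221858700972265 -0.014550167872312043 0.01099694829522833
-0.01 198 -0.022249576977718347 -0.013919426441553688 0.011153401636013529
0.0 172 -0.022255393914341715 -0.014194949110465547 0.011047527479554647
0.01 103 -0.02216055781288441 -0.01458867897409816 0.010941543064906845
0.02 28 -0.0212701152227743 -0.014486631448686213 0.010857397929993906
0.03 51 -0.02238297804026266 -0.014769499933239892 0.010766774527971573
0.04 43 -0.021988382079068634 -0.014368452867400744 0.011199493933359162
side 741 [[-0.023  -0.0648 -0.0143]
 [-0.0203 -0.0246 -0.0058]
 [ 0.0111  0.0419  0.0116]]
```

Run:
```python
from h import *
X,Y,Z=axes(); R=down(X)
env.reach([.574,-.0855,.41],R); s=env.sense(); print(s['t'],s['ee_pos'],s['wrist_force'],s['joint_positions'])
env.movel([.574,-.0855,.325],rate=.1); env.pause(.4);s=env.sense(); print(s['t'],s['ee_pos'],s['wrist_force'])
snap('side','s7');snap('top','t7');snap('wrist','w7')
b=cv2.imread('pics/s7.png')[60:220,220:430]; cv2.imwrite('pics/c7.png',cv2.resize(b,None,fx=3.7,fy=3.7,interpolation=3))
print(tip_of('side','ring_spot'),tip_of('side','contact_tip'),tip_of('wrist','contact_tip'),tip_of('wrist','ring_spot'))
```

```text
23.5 [ 0.5741 -0.0836  0.4099] [-0.0803 -0.0833 -1.5482] [-0.204   0.2142  0.3578  1.5302 -0.0764  1.4112  0.2342]
24.9 [ 0.5741 -0.0855  0.3252] [ 0.0122 -0.5949 -1.4659]
[{'at': [0.5742, -0.0877, 0.2474], 'score': 0.56}] [] [] []
```

View pics/c7.png

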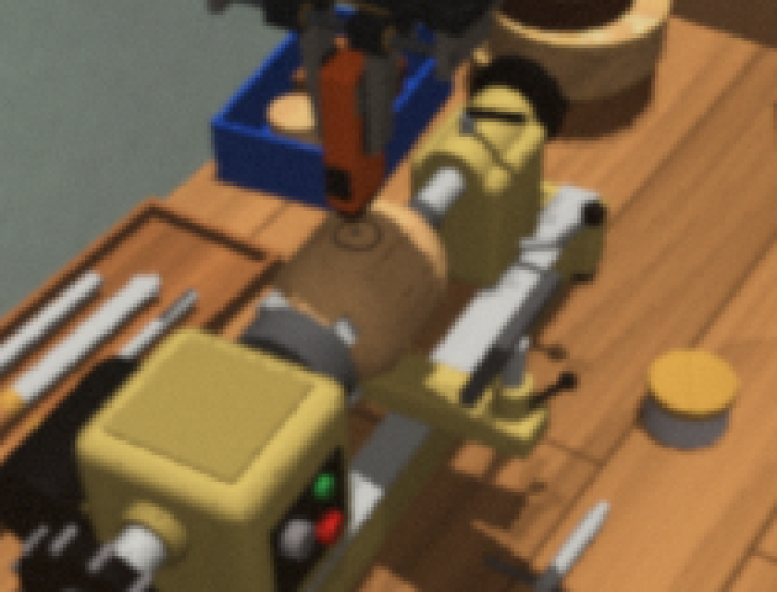

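View pics/w7.png

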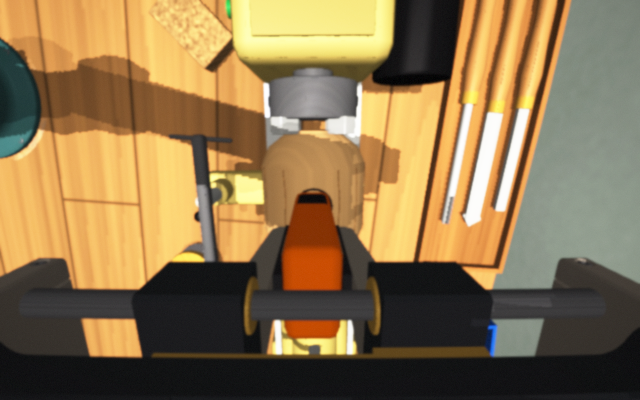

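The nose is centred over the ring: the arc shows at wrist pixel (313,192), and the ring is directly under the nose at crop pixel (357,234). Now I press in small steps, watching the force.

Run:
```python
from h import *
def fz(n=6):
    v=[]
    for _ in range(n): env.pause(.05); v.append(env.sense()['wrist_force'])
    return np.mean(v,0)
b=fz(); print('base',b)
z=.325
for zz in [.317,.314,.313,.312,.311,.310,.309,.308,.307,.306]:
    env.movel([.574,-.0855,zz],rate=.02); f=fz()-b; s=env.sense(); print(zz,round(s['t'],2),s['ee_pos'],f)
    if f[2]>3.3: break
```

```text
base [ 0.2692  0.1011 -1.848 ]
0.317 26.4 [ 0.5741 -0.0855  0.3171] [-0.3301 -0.1026 -0.0973]
0.314 27.0 [ 0.574  -0.0855  0.314 ] [-0.2804 -0.0875  0.2606]
0.313 27.55 [ 0.5741 -0.0855  0.3131] [0.031  0.3961 1.3368]
0.312 28.1 [ 0.5741 -0.0855  0.3121] [ 0.2243 -0.4203  2.3259]
0.311 28.65 [ 0.5741 -0.0855  0.3111] [ 0.919  -0.259   2.9135]
0.31 29.2 [ 0.5741 -0.0855  0.3101] [ 0.8217 -0.0094  3.5796]
```

Run:
```python
from h import *
env.movel([.574,-.0855,.309],rate=.02); v=[]
for _ in range(12): env.pause(.05); v.append(env.sense()['wrist_force'])
s=env.sense(); print(s['t'],s['ee_pos'],np.mean(v,0)-[.2,.1,-1.85],s['gripper_width'],s['moment'])
snap('side','s8');snap('wrist','w8');snap('top','t8')
b=cv2.imread('pics/s8.png')[90:150,280:360]; cv2.imwrite('pics/c8.png',cv2.resize(b,None,fx=9,fy=9,interpolation=3))
im,W=cloud('wrist','w8'); d=np.load('pics/w8.npz'); T=(W-d['p'])@d['R']
hsv=cv2.cvtColor(im,cv2.COLOR_RGB2HSV)
m=(abs(T[...,2])<.02)&(hsv[...,0]<14)&(hsv[...,1]>180)&(T[...,0]<-.016)&(T[...,0]>-.03)&(abs(T[...,1])<.08)
P=T[m];print('face',m.sum(),np.median(P[:,0]),np.percentile(P[:,1],[1,99]),np.polyfit(P[:,1],P[:,0],1))
for n in ('wax_tin_c','polish_c','tape_c','sand_block_c','chuck_key_c'): print(n,[(np.array(r['at']),round(r['score'],2)) for r in tip_of('side',n)][:2])
```

```text
30.05 [ 0.5741 -0.0855  0.309 ] [ 1.6971 -0.176   4.0949] 0.025946438556554898 [-0.093  -0.6224  0.0324]
face 3093 -0.021893840929142268 [-0.0635  0.0361] [-0.0332 -0.0224]
wax_tin_c [(array([ 0.3717, -0.2732,  0.024 ]), 0.8), (array([0.3792, 0.1215, 0.0199]), 0.66)]
polish_c [(array([0.5542, 0.4128, 0.0725]), 0.97), (array([0.6532, 0.3978, 0.0137]), 0.25)]
tape_c [(array([0.654 , 0.3974, 0.014 ]), 0.94)]
sand_block_c [(array([0.3776, 0.1211, 0.0215]), 0.55)]
chuck_key_c [(array([ 0.3836, -0.0489,  0.0093]), 0.67), (array([ 0.5777, -0.0848,  0.3195]), 0.33)]
```

View pics/c8.png

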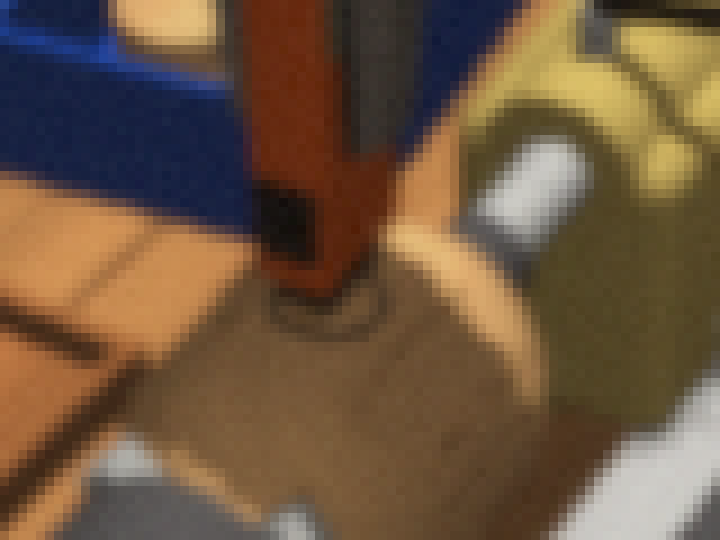

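View pics/w8.png

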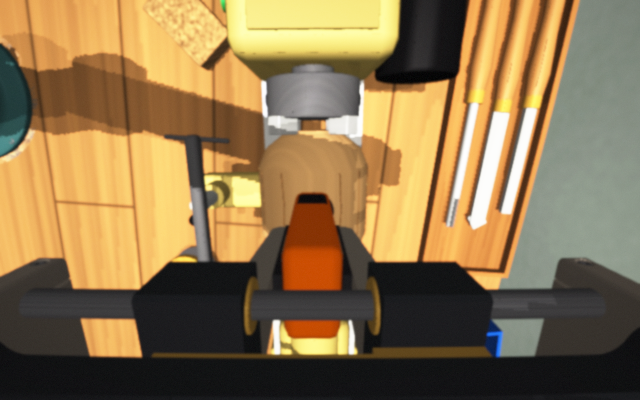

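Run:
```python
from h import *
X,Y,Z=axes()
def proj(cam,P):
    i=viewer.camera_info(cam);C=(np.atleast_2d(P)-i['eye'])@np.array(i['rotation']);C=C*[1,-1,-1]
    return cv2.projectPoints(C,np.zeros(3),np.zeros(3),np.array(i['intrinsics']),np.array(i['dist_coeffs']))[0].reshape(-1,2)
def ring(th):
    t=np.linspace(0,2*np.pi,60);a=th+.017*np.cos(t)/.055
    return (WH+[.0,0,0]-.332*Y)+np.outer(.055*np.sin(a),X)+np.outer(.055*np.cos(a),Z)+np.outer(.017*np.sin(t),Y)
k=10;r0,c0=105,295
outs=[]
for fn in ('s7','s8'):
    b=cv2.imread('pics/%s.png'%fn)[r0:r0+45,c0:c0+40]; o=cv2.resize(b,None,fx=k,fy=k,interpolation=2)
    zt=(.3252 if fn=='s7' else .309)-.0675+.011
    for th,col in ((0,(0,255,0)),):
        q=(proj('side',ring(th))-[c0,r0]+.5)*k; cv2.polylines(o,[q.astype(int)],True,col,1)
    n=np.array([.574,-.0862,zt])+np.array([sy*.016*Y+sx*.009*X for sx,sy in((1,1),(1,-1),(-1,-1),(-1,1))])
    q=(proj('side',n)-[c0,r0]+.5)*k; cv2.polylines(o,[q.astype(int)],True,(255,0,255),1)
    outs.append(o)
cv2.imwrite('pics/ov.png',np.hstack(outs))
```

```text
(no output)
```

View pics/ov.png

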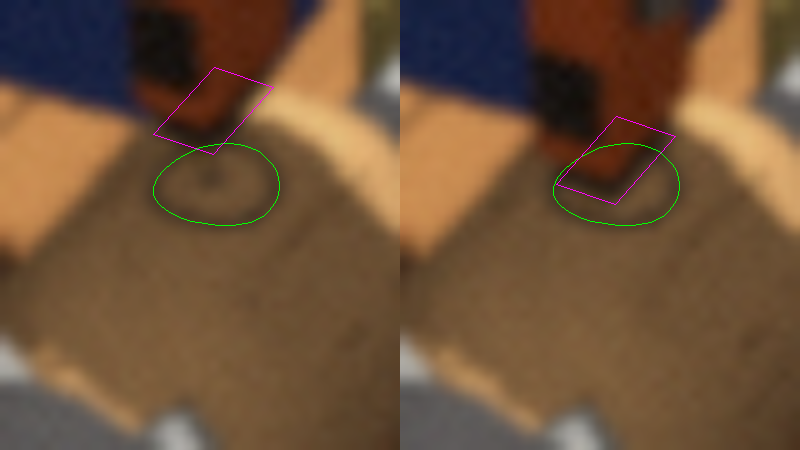

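Run:
```python
from h import *
k=9;r0,c0=108,300
o=[]
for fn in ('s6','s7','s8'):
    b=cv2.imread('pics/%s.png'%fn)[r0:r0+30,c0:c0+28].astype(float)
    b=np.clip((b-20)*(2.2 if fn!='s6' else 1.2),0,255).astype(np.uint8)
    b=cv2.resize(b,None,fx=k,fy=k,interpolation=0)
    for t in range(0,28,5): cv2.putText(b,str(c0+t),(t*k,8),0,.3,(255,255,255));
    for t in range(0,30,5): cv2.putText(b,str(r0+t),(0,t*k+8),0,.3,(255,255,255))
    o.append(b)
cv2.imwrite('pics/cmp.png',np.hstack(o))
```

```text
(no output)
```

View pics/cmp.png

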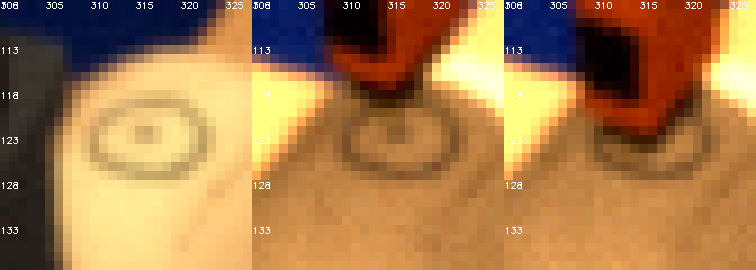

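Run:
```python
from h import *
k=9;r0,c0=165,275
o=[]
for fn in ('w7','w8'):
    b=cv2.imread('pics/%s.png'%fn)[r0:r0+60,c0:c0+42].astype(float)
    b=np.clip((b-10)*1.6,0,255).astype(np.uint8)
    b=cv2.resize(b,None,fx=k,fy=k,interpolation=0)
    for t in range(0,75,10): cv2.putText(b,str(c0+t),(t*k,8),0,.3,(255,255,255));
    for t in range(0,60,10): cv2.putText(b,str(r0+t),(0,t*k+8),0,.3,(255,255,255))
    o.append(b)
cv2.imwrite('pics/cw.png',np.hstack(o))
```

```text
(no output)
```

View pics/cw.png

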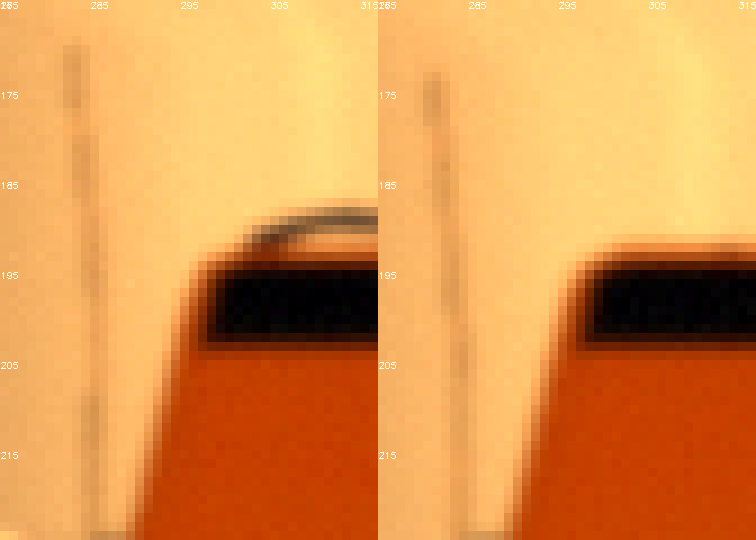

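Run:
```python
from h import *
for fn in ('w7','w8'):
    im=np.load('pics/%s.npz'%fn)['im'].astype(int)
    for r in (192,194,198,202): print(fn,r,[tuple(im[r,c][[0,2]]) for c in list(range(294,304))],'|',[tuple(im[r,c][[0,2]]) for c in range(320,334)]) if r==198 else None
    g=np.abs(np.gradient(im[196:202,:,0].mean(0))); 
    L=np.arange(288,306);Rr=np.arange(318,338)
    print(fn,'edges L',(L*g[L]).sum()/g[L].sum(),'R',(Rr*g[Rr]).sum()/g[Rr].sum())
im=np.load('pics/w7.npz')['im'].astype(int)
for r in range(186,193): 
    row=im[r,:,0]; print(r,[int(x) for x in row[296:334]])
# project with calibration: ring circle & nose into wrist w7
i=viewer.camera_info('wrist');T=np.array(i['T_tool_cam']);d=np.load('pics/w7.npz')
def pw(P):
    t=(np.atleast_2d(P)-d['p'])@d['R']; C=(t-T[:3,3])@T[:3,:3]*[1,-1,-1]
    return cv2.projectPoints(C,np.zeros(3),np.zeros(3),np.array(i['intrinsics']),np.array(i['dist_coeffs']))[0].reshape(-1,2)
X,Y,Z=axes();c=np.array([.574,-.086,.245])
print('ring c,+Y,±X',pw([c,c+.017*Y,c+.017*X-.0026*Z,c-.017*X-.0026*Z]))
b=np.array([.574,-.0862,d['p'][2]+.0095-.055])
print('body bottom corners +Y',pw([b+.023*Y+.013*X,b+.023*Y-.013*X]))
```

```text
w7 198 [(np.int64(176), np.int64(75)), (np.int64(158), np.int64(56)), (np.int64(135), np.int64(32)), (np.int64(106), np.int64(15)), (np.int64(70), np.int64(11)), (np.int64(35), np.int64(12)), (np.int64(16), np.int64(12)), (np.int64(11), np.int64(11)), (np.int64(13), np.int64(14)), (np.int64(9), np.int64(9))] | [(np.int64(14), np.int64(12)), (np.int64(14), np.int64(13)), (np.int64(13), np.int64(15)), (np.int64(14), np.int64(16)), (np.int64(19), np.int64(12)), (np.int64(44), np.int64(9)), (np.int64(85), np.int64(12)), (np.int64(104), np.int64(8)), (np.int64(97), np.int64(16)), (np.int64(86), np.int64(27)), (np.int64(115), np.int64(48)), (np.int64(160), np.int64(71)), (np.int64(184), np.int64(83)), (np.int64(190), np.int64(86))]
w7 edges L 296.73229461756375 R 328.7097591888466
w8 198 [(np.int64(179), np.int64(77)), (np.int64(162), np.int64(59)), (np.int64(135), np.int64(31)), (np.int64(107), np.int64(15)), (np.int64(71), np.int64(8)), (np.int64(36), np.int64(12)), (np.int64(15), np.int64(10)), (np.int64(11), np.int64(12)), (np.int64(10), np.int64(10)), (np.int64(14), np.int64(14))] | [
[... 1273 characters left out ...]
8, 183, 168, 144, 119, 102, 87, 81, 91, 101, 112, 117, 120, 119, 112, 113, 110, 106, 95, 83, 83, 96, 118, 142, 165, 180, 190, 194, 195, 195, 195, 195, 194, 192]
191 [188, 189, 188, 187, 183, 171, 143, 108, 81, 72, 84, 105, 125, 145, 157, 158, 161, 157, 158, 155, 152, 148, 132, 110, 90, 77, 79, 98, 127, 158, 179, 191, 194, 194, 195, 195, 194, 192]
192 [188, 185, 184, 178, 169, 150, 122, 99, 88, 92, 108, 129, 141, 151, 155, 158, 156, 152, 153, 153, 151, 151, 143, 131, 115, 98, 90, 84, 96, 120, 153, 178, 190, 193, 195, 194, 193, 192]
ring c,+Y,±X [[313.5864 207.3707]
 [313.6238 189.1828]
 [331.9729 206.6133]
 [295.1647 206.5976]]
body bottom corners +Y [[330.6357 191.2049]
 [297.1473 191.1896]]
```

Run:
```python
from h import *
X,Y,Z=axes()
def proj(cam,P):
    i=viewer.camera_info(cam);C=(np.atleast_2d(P)-i['eye'])@np.array(i['rotation']);C=C*[1,-1,-1]
    return cv2.projectPoints(C,np.zeros(3),np.zeros(3),np.array(i['intrinsics']),np.array(i['dist_coeffs']))[0].reshape(-1,2)
c=np.array([.574,-.086,.245]); print('ring',proj('side',c),'px/10mm X,Y,Z',[(proj('side',c+.01*a)-proj('side',c)) for a in (X,Y,Z)])
b=np.array([.574,-.0862,.2635])
print('body bottom corners (+Y,-X),(+Y,+X),(-Y,-X)',proj('side',[b+.023*Y-.013*X,b+.023*Y+.013*X,b-.023*Y-.013*X]))
k=14;r0,c0=105,300
im=np.load('pics/s8.npz')['im'][r0:r0+26,c0:c0+30,::-1]
im=np.clip((im.astype(float)-10)*2,0,255).astype(np.uint8)
o=cv2.resize(im,None,fx=k,fy=k,interpolation=0)
sh=np.array([316,122.3])-proj('side',c)[0]; print('shift',sh)
for z0,h,col in ((.2635,(.023,.013),(0,255,0)),(.2510,(.016,.009),(255,0,255)),(.245,(.01,.0001),(255,255,255))):
    n=np.array([.574,-.0862,z0])+np.array([sy*h[0]*Y+sx*h[1]*X for sx,sy in((1,1),(1,-1),(-1,-1),(-1,1))])
    q=(proj('side',n)+sh-[c0,r0]+.5)*k; cv2.polylines(o,[q.astype(int)],True,col,1)
cv2.imwrite('pics/ov2.png',o)
```

```text
ring [[316.1693 122.7989]] px/10mm X,Y,Z [array([[-3.2455, -1.1073]]), array([[-1.8822,  2.1252]]), array([[-0.1325, -3.0018]])]
body bottom corners (+Y,-X),(+Y,+X),(-Y,-X) [[315.8855 123.5722]
 [307.2441 120.6173]
 [324.5468 113.7826]]
shift [-0.1693 -0.4989]
```

View pics/ov2.png

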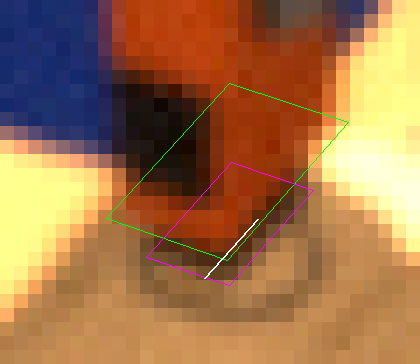

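The ring hasn't moved in the side view (cross at 316,122 before; lower edge at row 127 before and after). The meter overlay agrees with the ring to within 1–3 mm, and the force is about 4 N. Handing in.

Run:
```python
from h import *
s=env.sense(); print(s['t'],s['ee_pos'],s['wrist_force'],s['gripper_width'],np.abs(s['joint_velocities']).max())
workorder.finish_job()
```

```text
30.45 [ 0.5741 -0.0855  0.309 ] [ 1.9873 -1.2962  1.4377] 0.025559108737049613 0.0033702447292127367
the job is handed in; nothing more can be done
```

I turned the ring to face up, lifted the orange meter out of its rest and handed the job in at about 30.5 s. The gripper was still holding the meter lightly on the ring. No verdict was reported, so the figures below are my own last checks.

- **Spindle:** I pinched the handwheel rim and turned it by about 0.755 rad. The wrist and top cameras then put the ring about 0.01 rad from vertical. The side view showed no movement of the ring after pressing.
- **Meter:** it is upright, gripped at 25.6–26 mm opening with 35 N, and its row of contacts is along the blank.
- **Pressing:** the blank first pushed back at a tool height of about 0.313–0.3135 m, and I stopped at 0.309 m. That is roughly 4.5 mm of contact travel, with about 4.1 N averaged just before hand-in. The single unaveraged reading at hand-in was about 3.3 N once the pre-contact baseline is taken off.
- **Centring:** the wrist camera put the meter about 1 mm from the ring's centre. A rough reading of the nose corner in the side view suggested up to 5 mm. The overlay drawn from the calibration was consistent with 1–3 mm, and I think the rounded corners explain the difference.
- **Sideways force:** a force of about 1.5–2 N along x built up while pressing. I did not find the cause, and it is below what the spindle's drag would need to turn.
- **Bench items:** the side camera found all five loose items within a few mm of where they started. I did not touch the purple, turquoise and pink look-alikes.

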